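# Check the end float of a bench grinder's spindle

### The arm

A 6-joint arm with a two-finger parallel gripper is mounted at the origin on the work surface. World frame = base frame: x ahead of the robot, y to its left, z up, the work surface at z = 0. Lengths are in m, angles in rad, forces in N, time in s.
With the tool pointing down it reaches from about 0.3 to 0.875 m from the base axis. Payload 6.4 kg.
Tool frame: the origin (TCP) lies midway between the tips of the shut fingers; the grasp point (between the pads) lies 19 mm behind it (grasp_offset is the distance from the TCP to the grasp point, in m); z points along the fingers, y is the line along which they close (so a half turn about z gives the same grasp; the last joint's range is limited). The gripper opens to 85 mm and grips with 20 to 120 N. Pads are 22 mm wide; open, the fingers measure 114 mm over their backs; the gripper's body (76 mm by 85 mm) begins 54 mm behind the grasp point. The pads swing forward as they close: fully open they stand 13 mm farther back than shut.
Start: joints at [1.048, 0.181, 1.607, -0, 1.354, -0.206], TCP at [0.179, 0.546, 0.231] pointing down, gripper open.
Joint ranges: [-2.99, 2.99], [-0.89, 2.07], [0.3, 2.58], [-1.14, 4.28], [0, 2.63], [-3.12, 3.12]. Speed limits (rad/s): [2.57, 2.57, 3.01, 3.14, 3.14, 3.14].

### API

Orientations are given as a rotation vector (axis times angle).
In Python, from workcell import move_pose, move_l, goto_joints, set_gripper, wait, inverse_kinematics, snapshot, PlanningError, finish_job, read_time_s, read_qpos, read_qd, read_tau, read_tool_pos, read_orientation, read_force, read_wrist_torque, read_gripper_width, read_gripper_force, grasp_offset gives the robot as it stands. Calls block until the motion is done:
- move_pose(position, orientation): joint-space move of the TCP to a pose.
- move_l(position, v=0.15, rot=None): straight line of the TCP; rot=None keeps the orientation; v is the mean speed in m/s.
- goto_joints(angles): joint-space move.
- set_gripper(opening, newtons=None): opening from 0.0 (shut) to 1.0 (fully open); newtons is the grip in N (None keeps the last); returns when the fingers have stopped.
- wait(seconds).
- inverse_kinematics(position, orientation): joint angles nearest the present ones, or None.
- snapshot(name): name is "scene" or "top" or "wrist"; returns a dict with "img" (420x560x3 uint8, blue, green, red), "z_map" (420x560 float32, m along the optical axis (not along the pixel's ray), 0 where there is no reading), "intrinsics" (3x3 intrinsics, pixels), "world_from_camera" (4x4, takes a point from camera to world coordinates); the wrist camera has in their place "mount" (4x4, takes a point from camera to tool coordinates, whose origin is the TCP and whose axes are the flange's). Camera axes: x right, y down, z forward; pixel columns grow to the right and rows downward; lengths in m; the calibration is good to about 2 mm. The wrist camera is an equidistant fisheye: a pixel r from the principal point sees the ray r / f radians off the axis. A picture is of the moment at which its call begins: read the wrist's pose just before it.
A pose or a line that the arm cannot do raises PlanningError and nothing moves.
- finish_job(): hands the job in; it is judged then, once.
Readings, each from a call of its own:
- read_time_s(): time.
- read_qpos(): joint angles.
- read_qd(): joint speeds.
- read_tau(): joint torques, N m.
- read_tool_pos(): TCP position.
- read_orientation(): TCP orientation.
- read_force(): force on the tool from outside, world axes, zero at the start.
- read_wrist_torque(): the same for the moment, N m.
- read_gripper_width(): opening from 0.0 (shut) to 1.0 (fully open).
- read_gripper_force(): force on a finger pad.
Only numpy, scipy, OpenCV 4.12 (cv2) and the standard library are available. Lean on these libraries where they do the work, as an engineer would, in place of code of your own. Each camera call takes 0.05 s, during which the arm holds its last target. There are 200 camera calls.

### The job

The grinder's spindle is being checked for end float, with a dial indicator already standing against its bare end. Turn the indicator's bezel until the zero mark of its dial lies under the pointer and let the bezel go; then pick up the push-pull force gauge and, keeping it level, dial up and in line with the spindle, press its tip on the centre-drilled mark in the other end of the spindle, the wheel end, with about 10 N (never more than the gauge's 20 N). Finish while still holding the gauge there at that push, and leave the other things lying on the bench where they are.

Things in the scene. Friction and masses are not known exactly. Their poses are not given: they have to be found in the camera images.
- grinder: Bench grinder bolted to the bench, yawed up to 0.2 rad; origin under its foot's centre (foot 160 x 200 mm), z up, x away from robot, shaft along y 135 mm up. Motor shell 124 mm across, y -97 to 87 mm, top 197 mm. +y side: 150 mm wheel in an open hood of radius 89 mm (y 99 to 141 mm, top 224 mm), tool rest out to x -114 mm. -y side: bare shaft to y -165 mm, touched by the indicator's stem.
- spindle: The shaft, 16 mm in diameter and 330 mm long, with wheel, flange and hex nut (24 mm across flats, y 133 to 145 mm). Origin at the middle of the shaft, on its axis; y along the shaft, towards the wheel end. It gives by about 0.25 mm in -y under 10 N (spring 40 N/mm), which turns the indicator's pointer by about a quarter turn clockwise.
- spindle_end (a point): Centre of the shaft's flat round end face (16 mm in diameter) on the wheel side, with a small dark centre-drill mark: the spot to press. Axes as spindle, so the face looks to +y and is pushed towards -y. It stands 20 mm clear of the nut and 24 mm outside the hood.
- indicator: Dial indicator, dial up, on a magnetic stand fixed to the bench. Axes as grinder; origin at bench level under the dial's axis, at x 0, y -220 mm of the grinder. Case 52 mm in diameter, 123 to 147 mm up; stem towards the shaft 8 mm thick, top 139 mm up; base block 50 x 60 x 55 mm and post 12 mm thick, top 145 mm up, at x 95 mm.
- bezel_center (a point): Centre of the indicator's round knurled bezel, on its vertical axis, half way up its rim (153 mm above the bench). The bezel is 56 mm in diameter and 12 mm tall (147 to 159 mm above the bench) and turns together with the white dial face inside it. It can be pinched from above across its diameter in any direction.
- zero_mark (a point): The zero mark of the dial: the broad black bar (9 x 3.4 mm, with a white block on the bezel rim beside it; the other marks are thin lines, 50 in all), 20 mm from the bezel's axis, 156 mm above the bench. It turns with the bezel.
- pointer_tip (a point): Point on the indicator's thin black pointer, 20 mm from the dial's axis; the pointer stands still while the spindle is not pushed, and turns with the spindle's movement.
- bezel (a joint): Turn of the bezel in rad, counter-clockwise seen from above positive; it reads 0 when the zero mark lies under the resting pointer. It starts 0.5 to 1.5 rad off, and it stays where it is left (friction 0.06 N m, no spring).
- force_gauge: Push-pull force gauge, 0.36 kg (20 % either way), lying dial up. Body 120 (x) x 46 (y) x 36 (z) mm, ribbed sides; origin at the centre of its underside; x is the push direction (plunger side), z up through the dial. Dial 41 mm across at x 26 mm, top at z 44 mm; plunger rod at z 18 mm; eye at the back to x -85 mm. Mass centre about x 5 mm: pinch its 46 mm width near x 0.
- gauge_tip (a point): Foremost point of the plunger's domed steel tip (13 mm in diameter); with the plunger out it lies at x 121, y 0, z 18 mm of the gauge. Axes as force_gauge.
- plunger (a joint): How far the gauge's spring plunger is pushed in, m: 0 free, 0.020 fully in. 1 N for each mm, so 10 N at 0.010; no preload.
- bolt_tin: Bystander: open tin of bolts, 68 mm in diameter, 50 mm tall; it and the force gauge lie on the robot's left (+y), either one nearer the robot. Origin under its centre.
- spare_wheel: Bystander: the other grinding wheel, lying flat, 150 mm in diameter, 20 mm thick, behind the grinder. Origin under its centre.
- flange: Bystander: steel wheel flange lying flat, 56 mm in diameter, 8 mm thick. Origin under its centre.
- nut: Bystander: hex nut, 24 mm across flats, 12 mm tall. Origin under its centre.
- dresser: Bystander: star-wheel dresser, a grey bar tool 235 mm long, 34 mm wide, up to 31 mm tall, near the robot. Origin near its middle, at bench level.
- spanner: Bystander: open spanner 190 mm long, lying flat near the robot. Origin near its middle.
- flat_bar: Bystander: flat steel bar 220 x 32 x 8 mm, on the right. Origin under its centre.
- hammer: Bystander: hammer lying on the bench at the left, behind the grinder. Origin near its middle.
There are look-alikes about, which are no part of the job. Leave any blue or brown look-alike of the force_gauge alone.

How it is judged:
By the outcome, as a careful person would: the job done as asked, in the order asked, and still so for the second after the job is handed in, while the arm keeps its last pose, push and grip.
It also fails if it takes over 72 s, if anything falls off the work surface, if the arm or the gripper's body presses on something with over 40 N, if the wrist force passes 120 N, or if a joint passes its speed limit or range.

## Working session

There is one attempt and no reset: what is moved stays moved. The work goes in short steps, each a Python script; the robot and the scene stay as the last script left them, time stands still between calls to the robot, and variables do not carry over. Pictures are saved under pics/ and viewed, at most 10 in all, crops included, and the job is handed in when it is done.

```bash
mkdir -p pics; ls
cat > h.py <<'E'
import numpy as np, cv2, pickle
from workcell import *
from scipy.spatial.transform import Rotation as R
def cloud(s):
    K=s["intrinsics"];z=s["z_map"];h,w=z.shape
    u,v=np.meshgrid(np.arange(w),np.arange(h))
    p=np.stack([(u-K[0,2])/K[0,0]*z,(v-K[1,2])/K[1,1]*z,z],-1)
    T=s["world_from_camera"];P=p@T[:3,:3].T+T[:3,3];P[z==0]=np.nan
    return P
E
python3 - <<'E'
from h import *
for n in ("scene","top"):
    s=snapshot(n);pickle.dump(s,open(n+".pkl","wb"));cv2.imwrite(f"pics/{n}.png",cv2.resize(s["img"],(800,600)))
    print(n,s["world_from_camera"].round(3).tolist(),s["intrinsics"].tolist())
print(read_time_s(),grasp_offset,read_orientation(),snapshot("wrist")["mount"].round(4).tolist())
E
```

```text
pics
scene [[0.854, 0.388, -0.348, 1.052], [0.521, -0.629, 0.578, -0.91], [0.005, -0.674, -0.738, 1.322], [0.0, 0.0, 0.0, 1.0]] [[513.9034841847359, 0.0, 282.6285229052824], [0.0, 513.9034841847359, 209.2578932289461], [0.0, 0.0, 1.0]]
top [[-0.016, -0.981, 0.193, 0.221], [-1.0, 0.019, 0.013, 0.019], [-0.016, -0.193, -0.981, 1.57], [0.0, 0.0, 0.0, 1.0]] [[475.63737731240985, 0.0, 279.40416770570744], [0.0, 475.63737731240985, 217.61769029176492], [0.0, 0.0, 1.0]]
0.1 0.0187 [-4.95433984e-01 -3.10169965e+00  2.30041102e-03] [[0.0004, -0.957, -0.2902, 0.0742], [1.0, 0.0004, -0.0, 0.001], [0.0001, -0.2902, 0.957, -0.1423], [0.0, 0.0, 0.0, 1.0]]
```

View pics/top.png

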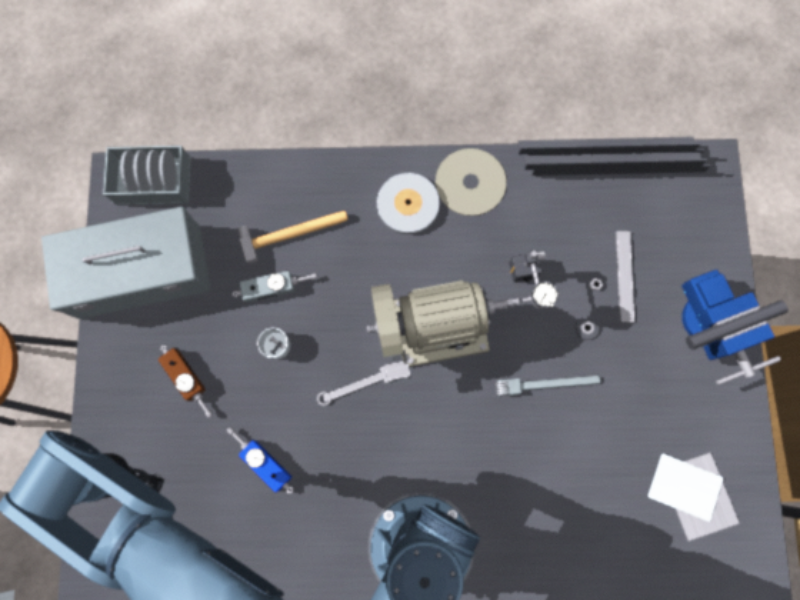

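View pics/scene.png

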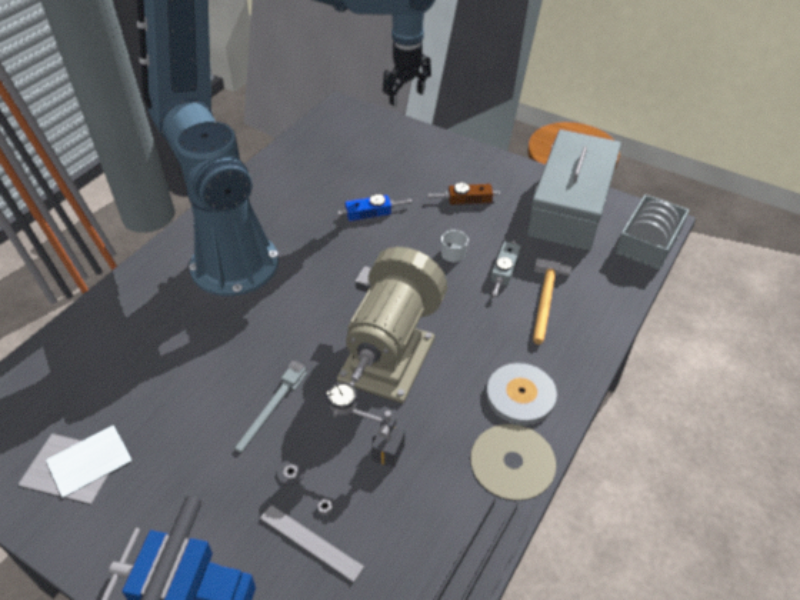

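The force-gauge candidates in the top view (800x600) are grey (270,287), brown (182,373) and blue (264,467). Blue and brown are the excluded look-alikes, so the grey one, dial up with its plunger towards -y, fits. The bezel is at (544,295) and the wheel-end shaft tip is at about (370,328).

Run:
```python
from h import *
s=pickle.load(open("top.pkl","rb"));P=cloud(s);im=s["img"]
a=cv2.resize(im[175:235,155:235],(400,300),interpolation=cv2.INTER_CUBIC)   # gauge x5
b=cv2.resize(im[175:235,340:420],(400,300),interpolation=cv2.INTER_CUBIC) # dial
c=cv2.resize(im[190:250,230:310],(400,300),interpolation=cv2.INTER_CUBIC)
t=pickle.load(open("scene.pkl","rb"));d=cv2.resize(t["img"][245:305,205:285],(400,300),interpolation=cv2.INTER_CUBIC)
cv2.imwrite("pics/c1.png",np.vstack([np.hstack([a,b]),np.hstack([c,d])]))
# bezel top points
Q=P.reshape(-1,3)
def reg(u0,u1,v0,v1,z0,z1):
    q=P[v0:v1,u0:u1].reshape(-1,3);return q[(q[:,2]>z0)&(q[:,2]<z1)]
q=reg(365,395,190,222,.145,.175);print("bezel",len(q),q.mean(0),q.min(0),q.max(0))
C=cv2.minEnclosingCircle(q[:,:2].astype(np.float32));print(C)
q=reg(160,228,185,215,.012,.06);print("gauge",len(q),q.min(0),q.max(0))
q2=q[q[:,2]>.025];print("body",cv2.minAreaRect(q2[:,:2].astype(np.float32)),q2.mean(0))
q=reg(250,264,222,236,.11,.16);print("end",q.round(3).tolist())
# scene cloud for the same
S=cloud(t).reshape(-1,3)
q=S[(np.hypot(S[:,0]-C[0][0],S[:,1]-C[0][1])<.05)&(S[:,2]>.15)&(S[:,2]<.165)];print("bezel scene",len(q),cv2.minEnclosingCircle(q[:,:2].astype(np.float32)),np.median(q[:,2]))
# shell axis from grinder points top
q=reg(255,350,190,260,.16,.24);print("grinder upper",cv2.minAreaRect(q[:,:2].astype(np.float32)))
for u,v in [(270,210),(300,215),(330,215)]: print(P[v,u])
```

```text
bezel 277 [ 0.52997312 -0.2716325   0.15555565] [ 0.50318724 -0.29944065  0.14592093] [ 0.55789839 -0.24438464  0.16677688]
((0.5296720862388611, -0.2716471254825592), 0.028365330770611763)
gauge 619 [0.5579279  0.23299884 0.01202181] [0.62354494 0.43288472 0.05462001]
body ((0.5953195095062256, 0.3278512954711914), (0.04923594743013382, 0.19405730068683624), 11.818379402160645) [0.59053279 0.34551305 0.03692534]
end [[0.479, 0.088, 0.145], [0.476, 0.088, 0.145], [0.474, 0.094, 0.141], [0.474, 0.091, 0.141], [0.474, 0.088, 0.143], [0.472, 0.106, 0.137], [0.47, 0.103, 0.145], [0.47, 0.1, 0.144], [0.471, 0.097, 0.14], [0.472, 0.094, 0.136], [0.47, 0.091, 0.145], [0.47, 0.088, 0.146], [0.468, 0.106, 0.141], [0.469, 0.103, 0.137], [0.468, 0.1, 0.14], [0.468, 0.097, 0.141], [0.468, 0.094, 0.141], [0.467, 0.091, 0.147], [0.467, 0.088, 0.146], [0.465, 0.106, 0.141], [0.465, 0.103, 0.142], [0.464, 0.1, 0.143], [0.465, 0.097, 0.139], [0.464, 0.094, 0.147], [0.465, 0.091, 0.136], [0.464, 0.088, 0.144], [0.461, 0.106, 0.146], [0.462, 0.103, 0.143], [0.462, 0.1, 0.142], [0.462, 0.097, 0.138], [0.462, 0.094, 0.136], [0.462, 0.091, 0.137], [0.462, 0.088, 0.138], [0.459, 0.103, 0.139], [0.459, 0.101, 0.136], [0.459, 0.097, 0.137], [0.459, 0.094, 0.136], [0.459, 0.091, 0.14]]
bezel scene 300 ((0.532895565032959, -0.27345797419548035), 0.032266974449157715) 0.15601681756443253
grinder upper ((0.4905812740325928, -0.03329870104789734), (0.16481873393058777, 0.23725765943527222), 9.344390869140625)
[0.51106121 0.06347168 0.21327835]
[ 0.4979467  -0.02417944  0.19597522]
[ 0.49675898 -0.11266634  0.1932459 ]
```

View pics/c1.png

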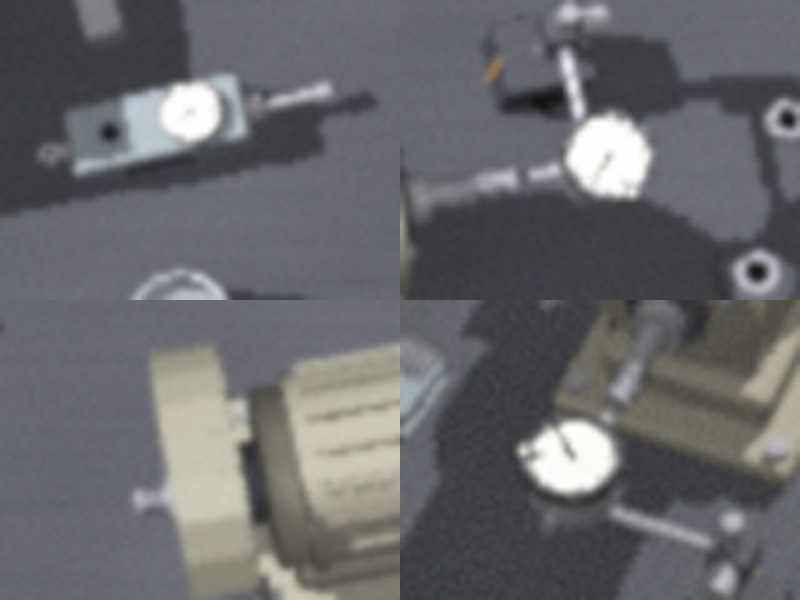

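The crop confirms the grey gauge, dial up with its plunger to the right (-y). The indicator is at about (0.530,-0.272) and the spindle end at about (0.466,0.108), 385 mm apart as specified, which gives a yaw of about 0.167. Next I'll hover over the bezel and rectify the wrist picture.

```bash
cat >> h.py <<'E'
def down(psi): return (R.from_euler('z',psi)*R.from_euler('x',np.pi)).as_rotvec()
def rect(c,z,half,n=600,tp=None):
    """ortho top view: image up=+x world, left=+y world"""
    p,o=np.array(read_tool_pos()),np.array(read_orientation())
    s=snapshot("wrist");K=s["intrinsics"];M=s["mount"]
    g=np.linspace(half,-half,n);X,Y=np.meshgrid(c[0]+g,c[1]+g,indexing='ij')
    W=np.stack([X,Y,np.full_like(X,z)],-1)
    t=(W-p)@R.from_rotvec(o).as_matrix()
    q=(t-M[:3,3])@M[:3,:3]
    r=np.hypot(q[...,0],q[...,1]);th=np.arctan2(r,q[...,2])
    u=K[0,2]+K[0,0]*th*q[...,0]/r;v=K[1,2]+K[1,1]*th*q[...,1]/r
    return cv2.remap(s["img"],u.astype(np.float32),v.astype(np.float32),cv2.INTER_CUBIC),s
E
python3 - <<'E'
from h import *
p=np.array(read_tool_pos());o=R.from_rotvec(read_orientation()).as_matrix();print("tool y",o[:,1])
move_l([p[0],p[1],.40],v=.4)
c=[.530,-.272]
best=None
for psi in np.arange(-np.pi,np.pi,.1):
    q=inverse_kinematics([c[0],c[1],.27],down(psi))
    if q is not None and (best is None or abs(q[5])<abs(best[1][5])): best=(psi,q)
print(best)
move_pose([c[0],c[1],.40],down(best[0])); move_l([c[0],c[1],.27],v=.25)
im,s=rect(c,.156,.045);cv2.imwrite("pics/d1.png",im)
print(read_time_s(),read_tool_pos(),read_qpos(), s["intrinsics"][0,0])
E
```

```text
tool y [ 0.31153825  0.95023269 -0.00132407]
(np.float64(0.8584073464102104), array([-6.73213098e-01,  1.96907648e-01,  1.50941761e+00, -4.44089210e-16,
        1.43526739e+00,  3.91758819e-02]))
4.5583 [ 0.53109747 -0.27261518  0.27243107] [-6.72877155e-01  1.95465823e-01  1.50623499e+00  2.12479565e-05
  1.43615089e+00  3.91856872e-02] 325.19226210127806
```

View pics/d1.png

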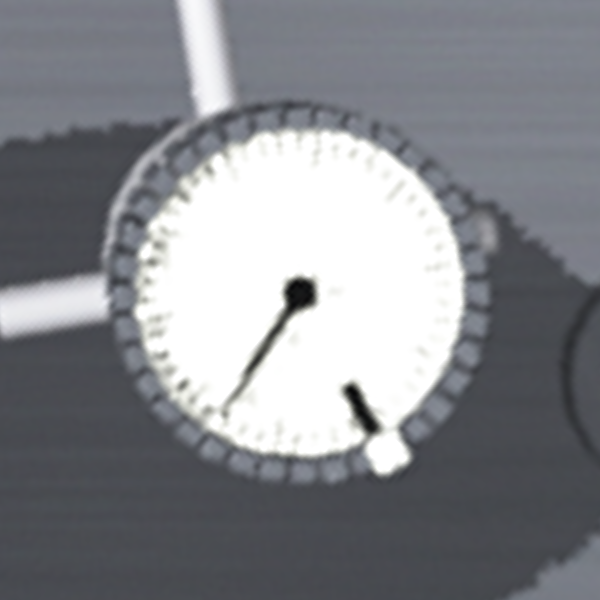

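The rectified view (up = +x, left = +y) puts the bezel centre at (300,292), the pointer tip at (225,410), and the zero bar at (362,408) with its white block at (389,453). The zero must turn about 61° clockwise. I'll measure the angle from the polar profile, then pinch and turn.

```bash
cat >> h.py <<'E'
def dial(c=(.5312,-.272),half=.045,verbose=True):
    """angles (world, rad) of pointer and zero mark, + image"""
    im,_=rect(c,.156,half);g=cv2.cvtColor(im,cv2.COLOR_BGR2GRAY).astype(np.float32)
    k=600/(2*half)
    # dial face centroid refines centre
    m=(g>185).astype(np.uint8);m[np.hypot(*(np.indices(g.shape)-300))>.030*k]=0
    m=cv2.morphologyEx(m,cv2.MORPH_OPEN,np.ones((15,15)))
    cs=max(cv2.findContours(m,0,2)[0],key=cv2.contourArea)
    (cx,cy),_=cv2.minEnclosingCircle(cv2.convexHull(cs))
    hub=(g<70)&(np.hypot(*(np.indices(g.shape)-300))<.006*k)
    hy,hx=np.argwhere(hub).mean(0);a=np.arange(0,2*np.pi,.002)
    def prof(r0,r1):
        return np.mean([cv2.remap(g,(hx-r*k*np.sin(a)).astype(np.float32)[None],(hy-r*k*np.cos(a)).astype(np.float32)[None],1)[0] for r in np.arange(r0,r1,.0004)],0)
    def cen(w): return np.angle(np.sum(w*np.exp(1j*a)))
    def peak(w,win):
        w=cv2.blur(np.tile(w,3)[None].astype(np.float32),(25,1))[0][len(a):2*len(a)];p0=a[w.argmax()]
        d=np.abs(np.angle(np.exp(1j*(a-p0))));return cen(np.where(d<win,np.maximum(w-.3*w.max(),0),0))
    ptr=peak(np.maximum(230-prof(.006,.0125),0),.12)
    zero=peak(np.maximum(230-prof(.0165,.0225),0),.15)
    blk=peak(np.maximum(prof(.0255,.0275)-120,0),.2)
    err=np.angle(np.exp(1j*(zero-ptr)))
    if verbose: print("hub px",hx,hy,"ptr",ptr,"zero",zero,"blk",blk,"err zero-ptr",err)
    return err,im
E
python3 - <<'E'
from h import *
err,_=dial()
print(read_tool_pos())
c=[.5312,-.272]
psi0=np.deg2rad(84 if err>0 else 84-57); psi1=psi0-err
qs=inverse_kinematics([*c,.2],down(psi0)); qe=inverse_kinematics([*c,.2],down(psi1)); print(psi0,psi1,qs[5],qe[5])
E
```

```text
hub px 298.9094766619519 302.54738330975954 ptr 2.5614750876695664 zero -2.6452785481773025 blk -2.632316225275579 err zero-ptr 1.076431671332717
[ 0.5311991  -0.27277456  0.27279018]
1.4660765716752369 0.38964490034251975 -0.5672143051967398 0.5092173661359771
```

```bash
cat >> h.py <<'E'
def settle(t,v=.15,n=2,rot=None,off=np.zeros(3)):
    """reach t by the readings, correcting the servo's standing error; returns the offset"""
    t=np.array(t,float)
    for i in range(n+1):
        move_l(t+off,v=v if i==0 else .03,rot=rot); wait(.15)
        e=t-np.array(read_tool_pos())
        if np.linalg.norm(e)<.0004: break
        if i<n: off=off+e
    return off
E
python3 - <<'E'
from h import *
c=np.array([.5308,-.272]);psi0=np.deg2rad(84);err=1.0764
move_pose([*c,.27],down(psi0)); off=settle([*c,.20],.2); print("off",off,read_tool_pos())
off=settle([*c,.137],.1,off=off); print(read_tool_pos(),read_force())
set_gripper(0.0,25); wait(.2)
print("w",read_gripper_width(),read_gripper_force(),read_tool_pos(),read_force(),read_wrist_torque())
q=np.array(read_qpos());d=q.copy()
# rotate: j6 only
n=inverse_kinematics([*(c+off[:2]),.137+off[2]],down(psi0));print(q[5],n[5])
n=np.array(n);n[5]+=err;goto_joints(n);wait(.3)
print("turned",read_gripper_width(),read_tool_pos(),read_force(),read_wrist_torque(),read_qpos()[5]-q[5],read_time_s())
E
```

```text
off [-8.07469149e-05  4.00848162e-05 -2.33756543e-04] [ 0.53070078 -0.27194283  0.199734  ]
[ 0.53078051 -0.27192985  0.13688883] [-0.13291195 -0.34097615 -0.52166428]
w 0.6451910736382622 27.152489125728607 [ 0.53117473 -0.27201086  0.13718211] [1.48190136 1.3766557  1.16023162] [ 0.09414954 -0.46812467 -0.01726154]
-0.5676121408985365 -0.5676022513784269
turned 0.6432796422237468 [ 0.53178861 -0.27249179  0.13722468] [ 5.52213913 -1.3044824  -0.56875666] [-0.22932868 -0.86565001 -0.02500543] 1.076929064067532 10.325
```

Run:
```python
from h import *
set_gripper(1.0);wait(.1)
p=read_tool_pos();settle([.5308,-.272,.26],.2,n=1)
err,im=dial((.5308,-.272));cv2.imwrite("pics/d2.png",im);print(read_time_s())
```

```text
hub px 297.20854922279796 301.6437823834197 ptr 2.570037953802886 zero 2.540466042610015 blk 2.57466451623367 err zero-ptr -0.02957191119287117
12.2083
```

View pics/d2.png

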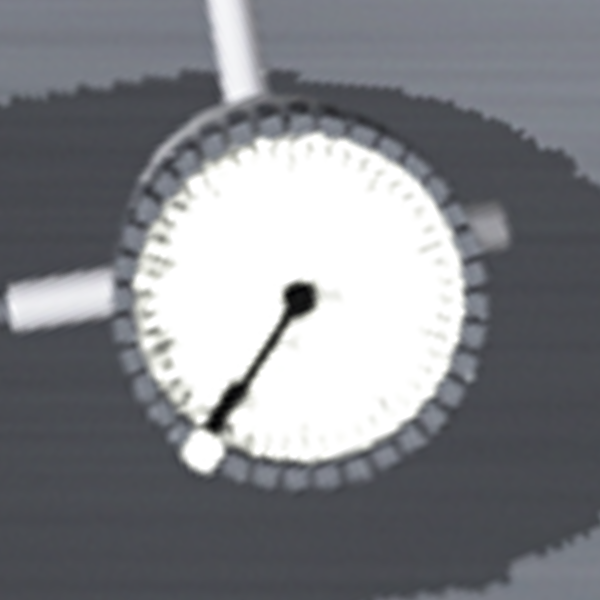

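The zero bar and white block (203,452) now lie under the pointer, the block within 0.005 rad of it, and the bezel is free. Next come close looks at the spindle end and the gauge.

Run:
```python
from h import *
p=read_tool_pos();move_l([.5308,-.272,.38],v=.4)
e=np.array([.466,.108])
psiE=np.pi/2+.167  # tool -y along... closing line = perpendicular to push direction
best=None
for k in (0,np.pi,-np.pi):
    for psi in (.167-np.pi/2+k,):
        q=inverse_kinematics([.46,.17,.34],down(psi))
        if q is not None: print(psi,q.round(2));best=(psi,q) if best is None or abs(q[5])<abs(best[1][5]) else best
psi=best[0]
move_pose([e[0]-.012,e[1]+.06,.34],down(psi));wait(.2)
a,sa=rect(e,.135,.06,400);print(read_tool_pos(),read_time_s())
T=pickle.load(open("top.pkl","rb"));P=cloud(T)
g=np.array([.5918,.345]);
move_pose([*g,.26],down(psi));wait(.2)
b,sb=rect(g,.036,.12,400);print(read_tool_pos(),read_time_s(),psi)
cv2.imwrite("pics/e1.png",np.hstack([a,b]))
```

```text
-1.4037963267948965 [ 0.11 -0.09  1.67 -0.    1.56  3.09]
1.7377963267948966 [ 0.11 -0.09  1.67  0.    1.56 -0.06]
-4.54538898038469 [ 0.11 -0.09  1.67 -0.    1.56 -0.06]
[0.45438852 0.16738373 0.33998361] 14.5417
[0.59214036 0.3441658  0.26161338] 15.7333 -4.54538898038469
```

View pics/e1.png

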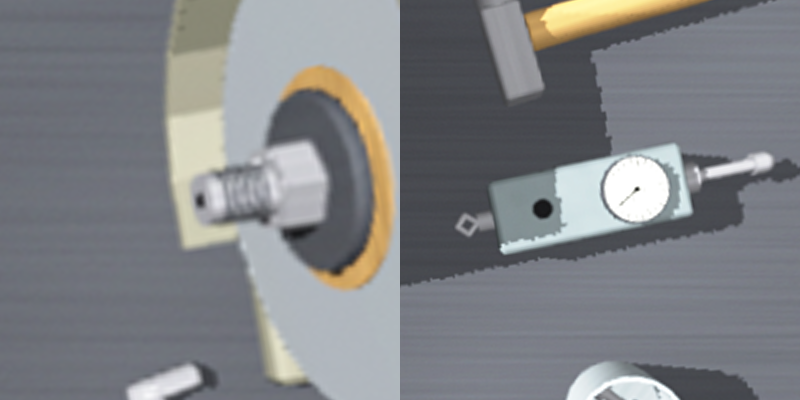

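The end mark at (201,200) in the left view gives (0.466,0.1075). With the indicator centre this makes the yaw 0.169. In the right view the gauge's top face is centred at (591,199), so its origin is (0.592,0.350) with push heading 0.21. Now to grasp and lift.

Run:
```python
from h import *
g=np.array([.5921,.3501]);psi=.21+np.pi/2
set_gripper(.8)
move_l([*g,.16],v=.2,rot=down(psi)); off=settle([*g,.06],.15,n=1)
off=settle([*g,.003],.08,off=off);print(read_tool_pos(),read_force())
f0=np.array(read_force())
set_gripper(0,80);wait(.2)
zg=read_tool_pos();print("grip",read_gripper_width(),read_gripper_force(),zg,read_force())
move_l([zg[0],zg[1],.20],v=.15);wait(.3)
print("lift",read_gripper_width(),read_gripper_force(),np.array(read_force()),read_wrist_torque(),read_tool_pos())
d=np.array([np.sin(.169),-np.cos(.169)]);e=np.array([.466,.1075]);t=e-d*(.121+.02)
psi=.169+np.pi/2;z=.135-.018+zg[2]
move_l([*t,.20],v=.2,rot=down(psi)); off=settle([*t,z],.12)
print(read_tool_pos(),[*t,z],R.from_rotvec(read_orientation()).as_matrix()[:,2],read_force(),read_time_s())
a,_=rect(e-d*.01,.135,.05,500)
k=cv2.resize(snapshot("scene")["img"][120:300,200:440],(800,600),interpolation=cv2.INTER_CUBIC);cv2.imwrite("pics/f0.png",k)
k=cv2.resize(k[:,:],(667,500))[:,150:450];cv2.imwrite("pics/f1.png",np.hstack([a,k]))
np.save("zg.npy",zg)
```

```text
[0.59205761 0.35005674 0.00283723] [-0.35562384  0.56255315 -0.23747049]
grip 0.525983465584398 82.9448926448822 [0.59237978 0.35018566 0.00316018] [0.38246041 0.42652106 1.73290767]
lift 0.5249837198380356 82.36911535263062 [ 0.31465678 -0.06525197 -3.52343608] [-0.03246238 -0.02292107 -0.01625925] [0.59220746 0.35013065 0.19943696]
[0.44223636 0.24648616 0.12002382] [np.float64(0.4422842681378812), np.float64(0.2464912373577704), np.float64(0.12016018313309074)] [-4.75610246e-05 -4.13911885e-05 -9.99999998e-01] [-0.10981705  0.02010132 -2.44714275] 24.9917
```

View pics/f1.png

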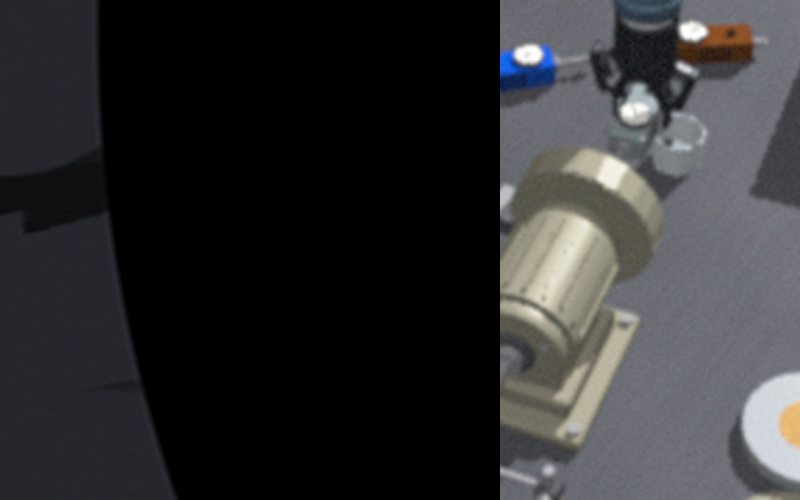

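The wrist camera faces away from the tip here. The scene view shows the gauge held at the wheel end with its dial up. I'll check the tip against the end in the top camera.

Run:
```python
from h import *
s=snapshot("top");P=cloud(s)
e=np.array([.466,.1075]);d=np.array([np.sin(.169),-np.cos(.169)]);n=np.array([-d[1],d[0]])  # n ~ +x
T=np.linalg.inv(s["world_from_camera"]);K=s["intrinsics"]
def px(w): q=K@(T[:3,:3]@np.array(w)+T[:3,3]);return q[:2]/q[2]
print("end",px([*e,.135]),"tip",px([*(e-d*.02),.135]))
Q=P.reshape(-1,3);rel=Q[:,:2]-e;al=rel@d;la=rel@n
for a0 in np.arange(-.075,.012,.006):
    m=(al>a0)&(al<a0+.006)&(abs(la)<.02)&(Q[:,2]>.12)&(Q[:,2]<.165)
    if m.sum(): print(round(a0,3),m.sum(),"lat",la[m].min().round(4),la[m].max().round(4),"z",np.median(Q[m,2]).round(4),Q[m,2].max().round(4))
m=(al>-.141-.06)&(al<-.141+.065)&(abs(la)<.022)&(Q[:,2]>.13)&(Q[:,2]<.175)
A=np.c_[al[m],la[m],np.ones(m.sum())];print("top plane",np.linalg.lstsq(A,Q[m,2],rcond=None)[0])
u,v=px([*(e-d*.03),.135]).astype(int)
cv2.imwrite("pics/f2.png",cv2.resize(s["img"][v-24:v+24,u-40:u+24],(800,600),interpolation=cv2.INTER_CUBIC))
```

```text
end [256.72569854 229.99438215] tip [250.29999762 231.19927017]
-0.075 12 lat -0.0089 0.006 z 0.1422 0.1464
-0.069 5 lat -0.0033 0.0036 z 0.1362 0.1377
-0.063 6 lat -0.0048 0.0018 z 0.1374 0.141
-0.057 4 lat -0.0041 0.0009 z 0.1394 0.1461
-0.051 6 lat -0.0041 0.0028 z 0.1379 0.1416
-0.045 5 lat -0.0061 0.0011 z 0.1396 0.1446
-0.039 4 lat -0.004 -0.0003 z 0.1389 0.1407
-0.033 8 lat -0.0081 0.0045 z 0.1407 0.1456
-0.027 9 lat -0.0059 0.004 z 0.1386 0.1439
-0.021 1 lat 0.0008 0.0008 z 0.1351 0.1351
-0.003 5 lat -0.0068 0.004 z 0.1433 0.1488
0.003 10 lat -0.0088 0.0044 z 0.1417 0.1459
0.009 11 lat -0.0096 0.0062 z 0.1396 0.1473
top plane [-0.01430893  0.04832389  0.15099081]
```

View pics/f2.png

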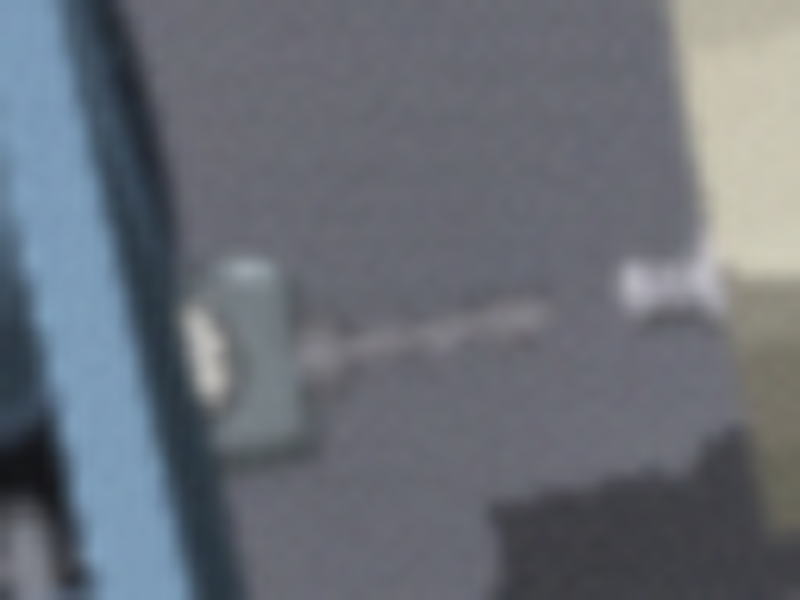

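In the top crop the tip (545,313) points straight at the shaft end (622,290). The lateral offset is under 1 mm and the rod is level. Now advancing with force feedback.

Run:
```python
from h import *
e=np.array([.466,.1075]);d=np.array([np.sin(.169),-np.cos(.169)]);n=np.array([-d[1],d[0]])
zg=np.load("zg.npy");z=.117+zg[2];off=np.array([0,0,0.])
def at(s): return np.array([*(e-d*(.121-s)),z])
def F(): return np.mean([np.array(read_force()) for _ in range(5) if wait(.04) is None],0)
off=settle(at(-.008),.05); b=F();print("base",b)
s=-.008;hist=[]
for i in range(40):
    s+=.002 if (not hist or hist[-1]<7.5) else max(min((10-hist[-1])*.001,.002),-.002)
    move_l(at(s)+off,v=.03);wait(.1);f=F()-b;p=np.array(read_tool_pos());r=p[:2]-e
    hist.append(-f[:2]@d)
    print(round(s,4),"along",round(r@d+.121,4),"lat",round(r@n*1e3,2),"z",round((p[2]-z)*1e3,2),"F",hist[-1].round(2),"side",(f[:2]@n).round(2),f[2].round(2))
    off+=np.array([*(-(r@n)*n*.7),(z-p[2])*.7])
    if abs(hist[-1]-10)<.25 or hist[-1]>13 or read_time_s()>55: break
print(read_time_s(),read_gripper_width(),read_gripper_force(),read_wrist_torque())
```

```text
base nan
  return _methods._mean(a, axis=axis, dtype=dtype,
  ret = ret.dtype.type(ret / rcount)
Traceback (most recent call last):
IndexError: invalid index to scalar variable.
```

Run:
```python
from h import *
e=np.array([.466,.1075]);d=np.array([np.sin(.169),-np.cos(.169)]);n=np.array([-d[1],d[0]])
zg=np.load("zg.npy");z=.117+zg[2];off=np.zeros(3)
def at(s): return np.array([*(e-d*(.121-s)),z])
def F():
    L=[]
    for _ in range(5): wait(.04);L.append(read_force())
    return np.mean(L,0)
off=settle(at(-.008),.05); b=F();print("t",read_time_s(),"base",b)
s=-.008;hist=[]
for i in range(40):
    s+=.002 if (not hist or hist[-1]<7.5) else max(min((10-hist[-1])*.001,.002),-.002)
    move_l(at(s)+off,v=.03);wait(.1);f=F()-b;p=np.array(read_tool_pos());r=p[:2]-e
    hist.append(-f[:2]@d)
    print(round(s,4),"along",round(r@d+.121,4),"lat",round(r@n*1e3,2),"z",round((p[2]-z)*1e3,2),"F",hist[-1].round(2),"side",(f[:2]@n).round(2),f[2].round(2))
    off+=np.array([*(-(r@n)*n*.7),(z-p[2])*.7])
    if abs(hist[-1]-10)<.25 or hist[-1]>13 or read_time_s()>55: break
print(read_time_s(),read_gripper_width(),read_gripper_force(),read_wrist_torque())
```

```text
t 27.0583 base [-0.25882095  0.04190902 -3.26146998]
-0.006 along -0.006 lat -0.01 z -0.0 F 0.4 side 0.02 0.28
-0.004 along -0.004 lat 0.01 z -0.0 F 0.36 side 0.21 0.34
-0.002 along -0.002 lat -0.01 z -0.02 F 0.05 side 0.17 0.51
0.0 along 0.0 lat 0.0 z 0.02 F -0.2 side 0.11 0.2
0.002 along 0.0019 lat 0.03 z 0.05 F 1.19 side 0.16 0.35
0.004 along 0.0039 lat -0.01 z -0.02 F 3.27 side 0.6 0.55
0.006 along 0.0058 lat -0.02 z 0.01 F 5.14 side 0.58 0.24
0.008 along 0.0074 lat 0.01 z 0.08 F 6.86 side 0.62 0.59
0.01 along 0.0091 lat 0.02 z 0.07 F 8.52 side 0.48 0.59
0.0115 along 0.0103 lat 0.04 z 0.07 F 9.43 side 0.76 0.98
0.012 along 0.0108 lat 0.02 z 0.06 F 9.85 side 0.45 0.95
33.2 0.5257668287057643 82.45655536651611 [1.51484603 0.22512334 0.03880686]
```

Run:
```python
from h import *
s=snapshot("top")["img"];t=snapshot("scene")["img"]
r=lambda a:cv2.resize(a,(400,300),interpolation=cv2.INTER_CUBIC)
cv2.imwrite("pics/g1.png",np.vstack([np.hstack([r(s[206:254,216:280]),r(s[183:231,349:413])]),np.hstack([r(t[245:305,205:285]),r(t[150:240,240:360])])]))
wait(.5);print(read_force(),read_time_s())
```

```text
[-1.77820894 10.50865387 -2.05193532] 33.8
```

View pics/g1.png

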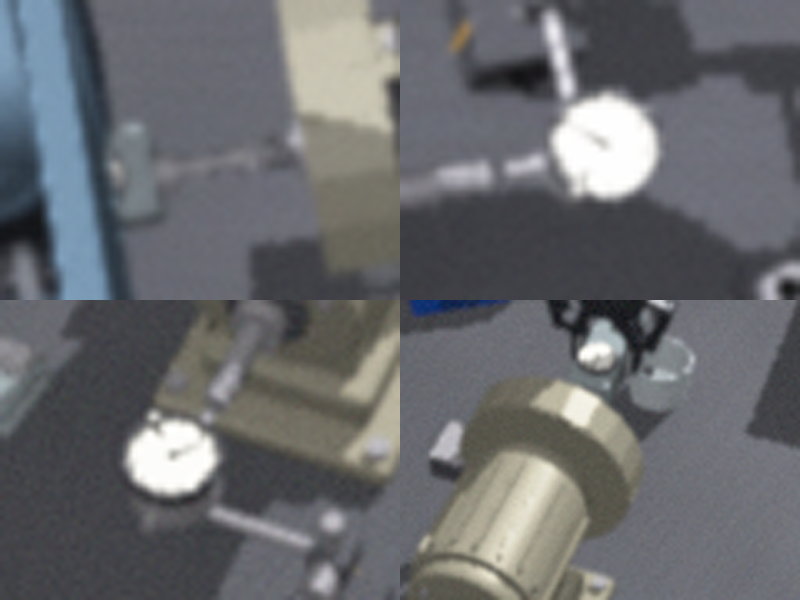

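The top crop shows the tip on the shaft end at (290,140). The indicator's pointer has moved about a quarter turn clockwise, to (570,128) from its former place at the zero mark (580,185), which fits 10 N.

```bash
python3 -c "
from workcell import *
print(finish_job())"
```

```text
the job is handed in; nothing more can be done
None
```

I zeroed the bezel under the pointer (within about 0.03 rad), let it go, and handed the job in at about 34 s with the force gauge level, dial up, pressing the wheel-end centre mark at about 10 N; the result of the judging was not shown.

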